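# Clear the kettle and open the pedal caddy

### The job

Clear the kettle from in front of the small steel pedal caddy: without lifting or tipping it, slide it along the shelf until it stands centred on the round cork mark (not the square one). Then press the caddy's pedal steadily, without stamping on it, right down until it bears firmly on its stop, hold it there for a moment and let it come back up, so that the lid is left standing open; do not touch the lid, and leave the teapot, tumbler and tin where they are.

Things in the scene. Friction and masses are not known exactly. Their poses are not given: they have to be found in the camera images.
- kettle: Compact closed steel kettle, 0.4 to 0.8 kg, loose. Origin at the centre of its underside, z up. Round body 124 mm across, 100 mm high (lid knob to 116 mm); spout on its -x side reaching 100 mm from the axis; black hoop handle in its x-z plane, up to 170 mm high. Not to be lifted more than 10 mm or tilted more than 0.2 rad.
- kettle_grip (a point): Middle of the straight top bar of the kettle's handle, 163 mm above the kettle's underside. The bar is round, 14 mm thick, runs along the kettle's x axis, straight for 68 mm; free space of 40 mm under it. A kettle dragged by it tips easily; pushed low on its flank (up to 50 mm high) it slides upright.
- mark: Round cork mark, 140 mm across and flush with the shelf (1 mm, no edge to catch on), to the left or to the right of the kettle. Origin at its centre. The kettle's centre must end within 20 mm of it.
- square: Square cork mark, 120 mm each side, also flush with the shelf, on the other side: not the one to use. Origin at its centre.
- caddy: Small stainless pedal caddy (box with lid and pedal), fixed to the shelf: 130 mm deep (x), 150 mm wide (y), 167 mm high with the lid shut. Origin at the centre of its underside; the pedal comes out of its front, on its -x side, which faces roughly to the robot.
- pedal: Caddy's spring pedal: steel plate 60 mm wide, 8 mm thick, 76 x 50 mm rubber pad near its toe. Origin on its hinge axis, 50 mm up, 35 mm inside the caddy's front; runs 125 mm along its own -x, level at rest; the toe swings down and springs back. At the pad: about 2 N to start, 5 to 9 N (spring and lid) just before the stop, then rising steeply. Never press with more than 40 N.
- pedal_pad (a point): Middle of the top face of the pedal's rubber pad, 100 mm from the hinge axis, 58 mm above the shelf at rest; 65 mm in front of the caddy's front face. It goes down 22 to 36 mm before the pedal meets its stop (see stop).
- stop: Adjustable stop under the pedal, 80 mm from its hinge axis: steel foot 22 mm across with a rubber-tipped screw. Origin under it, on the shelf. The screw tip is 18 to 26 mm up, different each time and not reported: it is felt as force rising steeply. The pedal must bear on it with 3 N or more for 0.3 s (12 N or more on the pad; 15 to 25 N is a good range).
- lid: Flat steel lid of the caddy, 134 x 154 x 6 mm. Origin on its hinge at the caddy's back top edge; the lid runs along its own -x. The pedal lifts it (about 4.5 rad per rad of pedal, 1.0 to 1.6 rad at the stop); its stiff hinge keeps it as high as the pedal has raised it. Not to be touched.
- teapot: Bystander: pale pink ceramic teapot, 108 mm across, 110 mm high, spout and handle reaching 93 mm from its axis along its +x and -x. Origin at the centre of its underside.
- tumbler: Bystander: glass tumbler, 72 mm across, 100 mm high, beside the caddy. Origin at the centre of its underside.
- tin: Bystander: aluminium screw-top tin, 80 mm across, 97 mm high, beside the caddy. Origin at the centre of its underside.

How it is judged:
By the outcome, as a careful person would: the job done as asked, in the order asked, and still so for the second after the job is handed in, with the robot touching nothing.
It also fails if it takes over 67 s, if anything falls off the work surface, if the arm or the gripper's body presses on something with over 40 N, if the wrist force passes 120 N, or if a joint passes its speed limit or range.

### The arm

A 6-joint arm with a two-finger parallel gripper is mounted at the origin on the work surface. World frame = base frame: x ahead of the robot, y to its left, z up, the work surface at z = 0. Lengths are in m, angles in rad, forces in N, time in s.
With the tool pointing down it reaches from about 0.275 to 0.85 m from the base axis. Payload 5.2 kg.
Tool frame: the origin (TCP) lies between the finger pads; the fingertips stand 14 mm ahead of it and the grasp point (between the pads) lies 5 mm behind it; z points along the fingers, y is the line along which they close (so a half turn about z gives the same grasp; the last joint's range is limited). The gripper opens to 85 mm and grips with 20 to 120 N. Pads are 22 mm wide; open, the fingers measure 114 mm over their backs; the gripper's body (76 mm by 85 mm) begins 54 mm behind the grasp point. The pads swing forward as they close: fully open they stand 13 mm farther back than shut.
Start: joints at [0.964, 0.259, 1.535, -0, 1.348, -0.203], TCP at [0.216, 0.506, 0.245] pointing down, gripper open.
Joint ranges: [-3.14, 3.14], [-0.91, 2.08], [0.19, 2.58], [-1.22, 4.36], [0.22, 2.71], [-3.12, 3.12]. Speed limits (rad/s): [2.57, 2.57, 3.14, 3.14, 3.14, 3.14].

### API

Orientations are given as a unit quaternion [x, y, z, w].
In Python, from plant import arm gives the robot as it stands.
- The arm moves only by the shell command python3 -m inch 'ROWS'. ROWS is JSON, a list of rows, each a list of 7 numbers: the shift along the tool's x, y, z in mm, then the turn, a rotation vector about the tool's x, y, z in rad, then the gripper's target within -1 to 1 (fully open at 1, half-way at 0, shut at -1). In form: [[tx, ty, tz, rx, ry, rz, fingers], ...]. A call has 1 to 10 rows; each row shifts and turns the commanded pose from where the row before left it, along the tool's axes as they then stand; what a row does not reach is not made up. A row lasts 1/8 s, in which the tool goes at most 62.5 mm and 10.7 degrees, less where a joint would pass 70% of its speed; a pose out of reach is approached as far as the arm can. A call with a gripper value outside its range is refused whole. The fingers move at their own pace and stop on an object; the grip force is fixed at half the most. Time passes only in rows, so rows that do not move let the fingers close. It gives the time, the measured TCP pose, the force, the opening and the grip force at its end, in the units of the state.
- arm.read_state(): the state, without advancing time (a new reading comes with each control period).
- arm.snapshot(name): name is "scene" or "side" or "wrist"; returns a dict with "img" (384x512x3 uint8, blue, green, red), "K" (3x3 intrinsics, pixels), "extrinsics" (4x4, takes a point from camera to world coordinates). Camera axes: x right, y down, z forward; pixel columns grow to the right and rows downward; lengths in m; the calibration is good to about 2 mm. A picture is of the moment at which its call begins. There is no depth.
- arm.job_done(): hands the job in; it is judged then, once.
The state is a dict: "t": time; "qpos": joint angles; "joint_velocities": joint speeds; "effort": joint torques, N m; "tool_pos": TCP position; "eef_rot": TCP orientation; "wrist_force": force on the tool from outside, world axes, zero at the start; "wrist_torque": the same for the moment, N m; "gripper_width": finger opening in m; "grasp_force": force on a finger pad.
Only numpy, scipy, OpenCV 4.12 (cv2) and the standard library are available. Lean on these libraries where they do the work, as an engineer would, in place of code of your own. Each camera call takes 0.05 s, during which the arm holds its last target. There are 200 camera calls.

## Working session

There is one attempt and no reset: what is moved stays moved. The work goes in short steps, Python scripts to look and compute and a shell command to move; the robot and the scene stay as the last step left them, time stands still between calls to the robot, and variables do not carry over. Pictures are saved under pics/ and viewed, at most 10 in all, crops included, and the job is handed in when it is done.

```bash
ls; mkdir -p pics
python3 - <<'E'
from plant import arm
import cv2,numpy as np
s=arm.read_state();print(s['t'],s['tool_pos'],s['eef_rot'],s['wrist_force'],s['gripper_width'])
for n in("scene","side"):
    d=arm.snapshot(n);cv2.imwrite(f'pics/{n}0.png',d['img']);np.savez(f'pics/{n}0.npz',**d);print(n,d['K'].round(1).tolist(),d['extrinsics'].round(3).tolist())
E
```

```text
pics
0.0 [0.21577157 0.50535353 0.24448868] [ 2.00514473e-01  9.79690311e-01 -8.39644162e-04 -3.68372053e-04] [ 0.01316255  0.21511609 -0.56224556] 0.08568302679522016
scene [[469.8, 0.0, 251.5], [0.0, 469.8, 184.5], [0.0, 0.0, 1.0]] [[0.635, 0.693, -0.341, 1.052], [0.772, -0.574, 0.273, -0.447], [-0.006, -0.437, -0.899, 1.297], [0.0, 0.0, 0.0, 1.0]]
side [[422.1, 0.0, 253.9], [0.0, 422.1, 191.2], [0.0, 0.0, 1.0]] [[0.996, -0.067, 0.065, 0.52], [-0.093, -0.733, 0.674, -0.962], [0.003, -0.677, -0.736, 1.102], [0.0, 0.0, 0.0, 1.0]]
```

View pics/scene0.png

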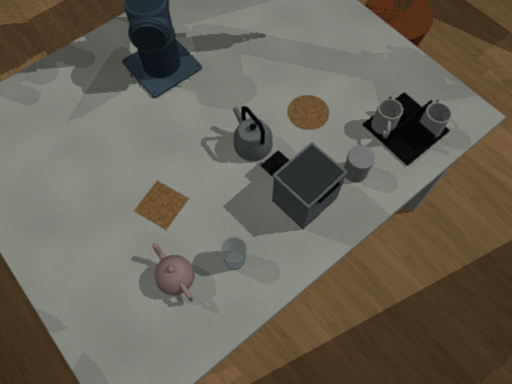

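View pics/side0.png

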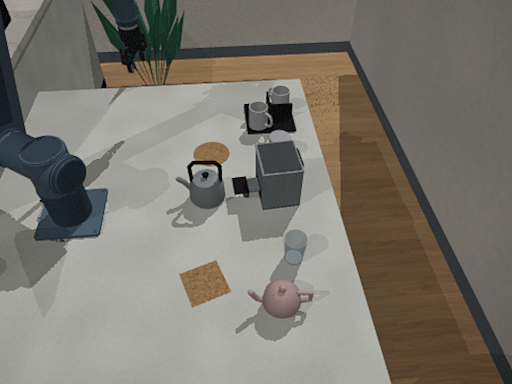

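The scene view shows the round cork at (308,112), the square at (161,204), the kettle at (253,142), the pad at (276,163) and the caddy top at about (309,170). In the side view the cork is at (211,153), the kettle at (207,188) and the pad at (241,186). I'll measure these next.

```bash
cat > h.py <<'E'
import cv2,numpy as np
def ray(d,uv):
    E=d['extrinsics'];r=E[:3,:3]@np.linalg.inv(d['K'])@np.array([uv[0],uv[1],1.]);return E[:3,3],r/np.linalg.norm(r)
def onz(d,uv,z):
    o,r=ray(d,uv);return o+r*(z-o[2])/r[2]
def tri(d1,u1,d2,u2):
    (a,r),(b,s)=ray(d1,u1),ray(d2,u2)
    t=np.linalg.lstsq(np.c_[r,-s],b-a,rcond=None)[0];p,q=a+r*t[0],b+s*t[1];return (p+q)/2,np.linalg.norm(p-q)
def proj(d,p):
    E=d['extrinsics'];c=d['K']@(E[:3,:3].T@(np.asarray(p)-E[:3,3]));return c[:2]/c[2]
def blobs(m,amin=40):
    n,l,s,c=cv2.connectedComponentsWithStats(m.astype(np.uint8));return [(s[i][:5].tolist(),c[i]) for i in range(1,n) if s[i][4]>=amin]
E
python3 - <<'E'
from h import *
D={n:dict(np.load(f'pics/{n}0.npz')) for n in('scene','side')}
for n,d in D.items():
    i=d['img'];hsv=cv2.cvtColor(i,cv2.COLOR_BGR2HSV)
    x0,x1,y0,y1=(100,350,90,240) if n=='scene' else (160,310,130,310)
    w=np.zeros(i.shape[:2],bool);w[y0:y1,x0:x1]=1
    for s,c in blobs(w&(hsv[...,1]>100)&(hsv[...,2]>80),150):print(n,'cork',s,c.round(1),onz(d,c,0.001).round(4))
    for s,c in blobs(w&(i.max(2)<38),25):print(n,'dark',s,c.round(1),onz(d,c,.058).round(4))
a=cv2.resize(D['scene']['img'][90:235,225:385],None,fx=4.0,fy=4.0,interpolation=cv2.INTER_CUBIC)[:,:]
b=cv2.resize(D['side']['img'][135:220,165:310],None,fx=5.2,fy=5.2,interpolation=cv2.INTER_CUBIC)
cv2.imwrite('pics/a.png',a);cv2.imwrite('pics/b.png',b)
E
```

```text
scene cork [288, 96, 41, 33, 1082] [307.8 112. ] [0.473 0.26  0.001]
scene cork [134, 181, 54, 48, 1367] [161.  204.6] [ 0.4387 -0.3059  0.001 ]
scene dark [242, 107, 23, 38, 229] [253.9 123.2] [0.4218 0.0707 0.058 ]
scene dark [261, 151, 27, 25, 326] [274.3 162.7] [0.5693 0.0281 0.058 ]
scene dark [317, 182, 23, 22, 97] [328.2 192.8] [0.7445 0.0841 0.058 ]
side cork [194, 142, 35, 22, 565] [211.2 152.3] [0.4724 0.2652 0.001 ]
side cork [180, 261, 50, 46, 1367] [204.1 283.1] [ 0.4369 -0.3075  0.001 ]
side dark [248, 130, 26, 4, 75] [258.9 131.3] [0.6615 0.306  0.058 ]
side dark [188, 161, 34, 21, 177] [204.9 167.5] [0.4504 0.1234 0.058 ]
side dark [202, 172, 6, 6, 26] [204.9 174.6] [0.45  0.088 0.058]
side dark [232, 177, 17, 20, 233] [240.4 185.5] [0.5696 0.0245 0.058 ]
```

View pics/a.png

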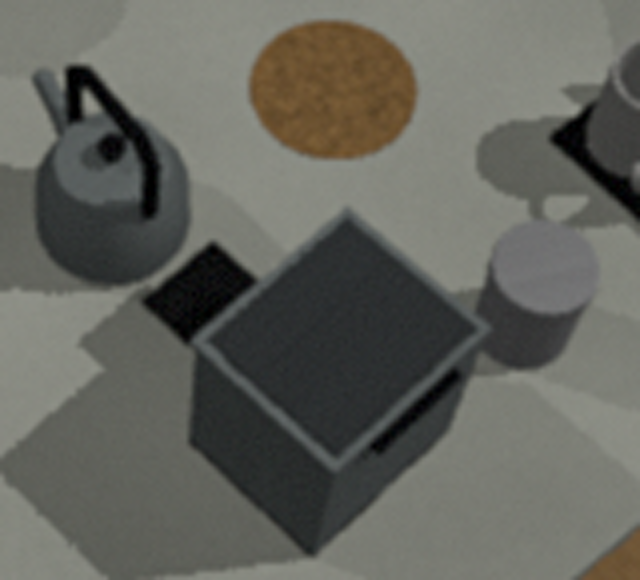

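View pics/b.png

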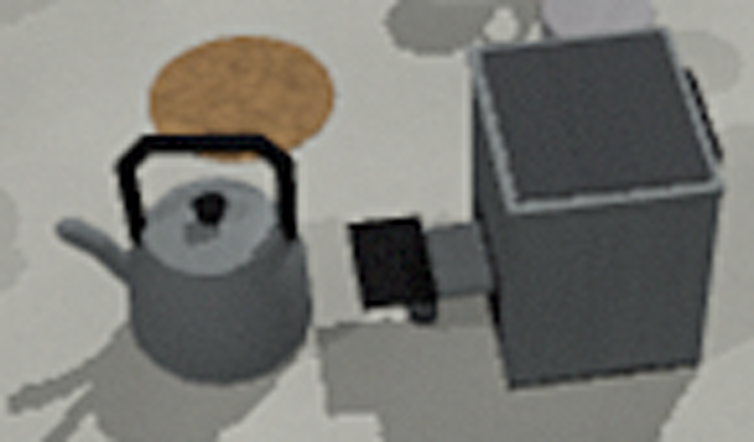

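Crop a (scale 4, offset 225,90) shows the knob at (112,147), the handle bar from (80,72) to (145,145), and lid corners at (348,210), (490,328), (335,465) and (193,340). Crop b (scale 5.2, offset 165,135) shows the knob at (208,208) and the bar from (140,142) to (268,142).

Run:
```python
from h import *
S=dict(np.load('pics/scene0.npz'));T=dict(np.load('pics/side0.npz'))
A=lambda x,y:(225+x/4-.4,90+y/4-.4)
B=lambda x,y:(165+x/5.2-.4,135+y/5.2-.4)
print('knob',tri(S,A(112,147),T,B(208,208)))
k1=onz(S,A(80,72),.163);k2=onz(S,A(145,145),.163);print('bar S',k1,k2)
k1=onz(T,B(140,142),.163);k2=onz(T,B(268,142),.163);print('bar T',k1,k2)
for d,f,P in((S,A,[(348,210),(490,328),(335,465),(193,340)]),(T,B,[(475,50),(668,32),(720,187),(515,210)])):
    Q=np.array([onz(d,f(*p),.167) for p in P]);print(Q.round(3).tolist(),Q.mean(0))
print('spout',onz(S,A(42,75),.09),onz(T,B(62,228),.09))
# body widest silhouette mid
print('body', onz(S,A(113,200),.05),onz(T,B(220,300),.05))
print('base near', onz(T,B(220,384),0),onz(S,A(110,285),0))
for p in [(.43,.06,.0),(.43,.06,.1)]:print(proj(S,p),proj(T,p))
print('tin',onz(S,A(545,265),.097))
```

```text
knob (array([0.4520237 , 0.04088828, 0.10488377]), np.float64(0.0002585847719007484))
bar S [0.41633956 0.04037791 0.163     ] [0.49487659 0.03641272 0.163     ]
bar T [0.4149088 0.0440029 0.163    ] [0.49398602 0.03683705 0.163     ]
[[0.629, 0.109, 0.167], [0.758, 0.12, 0.167], [0.766, -0.029, 0.167], [0.637, -0.04, 0.167]] [0.6974299  0.04015258 0.167     ]
[[0.63, 0.107, 0.167], [0.757, 0.113, 0.167], [0.766, -0.032, 0.167], [0.64, -0.04, 0.167]] [0.69795652 0.03700166 0.167     ]
spout [0.35880855 0.04729748 0.09      ] [0.3572569  0.04601672 0.09      ]
body [0.46221365 0.03318467 0.05      ] [0.45490916 0.01078548 0.05      ]
base near [ 0.45044886 -0.0179912   0.        ] [0.49721338 0.00102082 0.        ]
[252.9667038  136.56220785] [200.70919895 192.09429327]
[252.85204743 119.16134367] [198.04206018 172.00768297]
tin [0.72852964 0.22279891 0.097     ]
```

```bash
cat >> h.py <<'E'
def delta(p,x=None,zt=0):
    """tool-frame shift mm to world TCP p; if x (world push dir) given, rotvec to pose with tool x=push dir tilted by zt"""
    from plant import arm
    from scipy.spatial.transform import Rotation as R
    s=arm.read_state();r=R.from_quat(s['eef_rot'])
    print('at',s['tool_pos'].round(4) if hasattr(s['tool_pos'],'round') else s['tool_pos'],'F',np.round(s['wrist_force'],1),'t',s['t'])
    print('shift mm',(1000*r.inv().apply(np.array(p)-s['tool_pos'])).round(1))
    if x is not None:
        x=np.array([*x,0.])/np.hypot(*x);c,n=np.cos(zt),np.sin(zt)
        z=np.array([0,0,-c])+n*x;X=c*x+np.array([0,0,n]);g=R.from_matrix(np.c_[X,np.cross(z,X),z])
        print('rotvec',(r.inv()*g).as_rotvec().round(3))
E
python3 -m inch '[[0,0,0,0,0,0.18,1],[0,0,0,0,0,0.18,1],[0,0,0,0,0,0.18,1],[0,0,0,0,0,0.18,1],[0,0,0,0,0,0.18,1],[0,0,0,0,0,0.18,1],[0,0,0,0,0,0.18,1]]'
python3 -c "
from h import *
delta([.445,-.10,.24],(.0185,.221),0)
S=dict(np.load('pics/scene0.npz'));print(onz(S,(234,262),0),onz(S,(175,280),.05))"
```

```text
t: 0.98
tool_pos: [0.2159, 0.5055, 0.2448]
eef_rot: [0.741, 0.671, -0.001, 0.0]
wrist_force: [-0.0, -0.1, 0.5]
gripper_width: 0.0853
grasp_force: 0.0
at [0.2159 0.5055 0.2448] F [-0.  -0.1  0.5] t 0.975
shift mm [-579.9  287.8    5.2]
rotvec [-0.001  0.001 -0.015]
[ 0.71731391 -0.24689396  0.        ] [ 0.66815075 -0.40798672  0.05      ]
```

```bash
python3 -m inch '[[-52,26,0,0,0,0,1],[-52,26,0,0,0,0,1],[-52,26,0,0,0,0,1],[-52,26,0,0,0,0,1],[-52,26,0,0,0,0,1],[-52,26,0,0,0,0,1],[-52,26,0,0,0,0,1],[-52,26,0,0,0,0,1],[-52,26,0,0,0,0,1],[-52,26,0,0,0,0,1]]'
python3 -m inch '[[-50,26,0,0,0.15,0,1],[0,0,0,0,0.15,0,1],[0,0,0,0,0.15,0,1],[0,0,0,0,0,0,1]]'
python3 -c "
from h import *
delta([.445,-.12,.035],(.0185,.221),.45)"
```

```text
t: 2.22
tool_pos: [0.4268, -0.038, 0.2452]
eef_rot: [0.739, 0.673, 0.0, -0.0]
wrist_force: [0.6, 0.4, 1.0]
gripper_width: 0.0851
grasp_force: 0.0
t: 2.72
tool_pos: [0.4474, -0.0903, 0.2438]
eef_rot: [0.722, 0.654, 0.165, -0.151]
wrist_force: [0.0, 0.6, 0.1]
gripper_width: 0.0852
grasp_force: 0.0
at [ 0.4474 -0.0903  0.2438] F [0.  0.6 0.1] t 2.725
shift mm [-117.9    1.1  174.9]
rotvec [ 0.003 -0.001 -0.014]
```

```bash
python3 -m inch '[[-30,0,44,0,0,0,1],[-30,0,44,0,0,0,1],[-30,-1,44,0,0,0,1],[-28,-2,43,0,0,-0.014,1],[0,0,0,0,0,0,1]]'
python3 -c "
from h import *
from plant import arm
delta([.4545,.04,.035],(.0185,.221),.45)
d=arm.snapshot('side');cv2.imwrite('pics/s1.png',cv2.resize(d['img'][120:330,130:330],None,fx=2.8,fy=2.8))"
```

```text
t: 3.35
tool_pos: [0.4403, -0.1157, 0.0345]
eef_rot: [0.716, 0.661, 0.165, -0.152]
wrist_force: [-0.5, 0.7, 1.1]
gripper_width: 0.0851
grasp_force: 0.0
at [ 0.4403 -0.1157  0.0345] F [-0.5  0.7  1.1] t 3.35
shift mm [140.8   1.8  67.9]
rotvec [-0.002 -0.003  0.004]
```

View pics/s1.png

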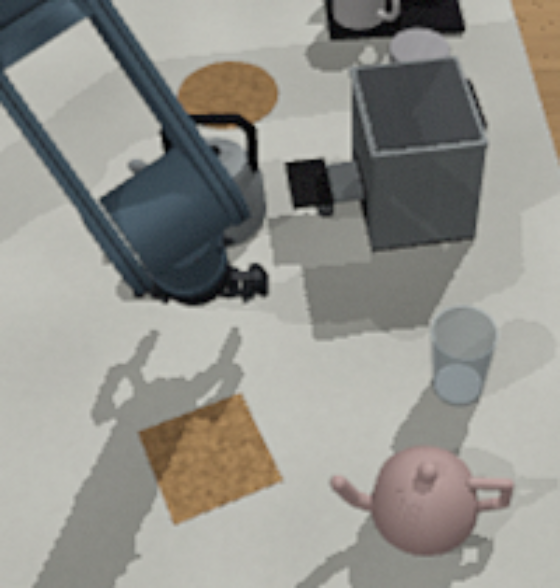

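```bash
python3 -m inch '[[18,0,8.7,0,0,0,1],[18,0,8.7,0,0,0,1],[18,0,8.7,0,0,0,1],[7.2,0,3.5,0,0,0,1],[7.2,0,3.5,0,0,0,1],[4.5,0,2.2,0,0,0,1],[4.5,0,2.2,0,0,0,1],[4.5,0,2.2,0,0,0,1]]'
python3 -m inch '[[4.5,0,2.2,0,0,0,1],[4.5,0,2.2,0,0,0,1],[4.5,0,2.2,0,0,0,1],[4.5,0,2.2,0,0,0,1],[0,0,0,0,0,0,1]]'
python3 - <<'E'
from h import *
from plant import arm
delta([.4545,.04,.035],(.0185,.221),.45)
d=arm.snapshot('scene');cv2.imwrite('pics/s2.png',cv2.resize(d['img'][80:240,200:370],None,fx=3.5,fy=3.5))
E
```

```text
t: 4.4
tool_pos: [0.4495, -0.0273, 0.0362]
eef_rot: [0.716, 0.661, 0.166, -0.149]
wrist_force: [0.1, -0.0, 0.0]
gripper_width: 0.0857
grasp_force: 0.0
t: 5.03
tool_pos: [0.4513, -0.0075, 0.0362]
eef_rot: [0.716, 0.662, 0.166, -0.149]
wrist_force: [0.2, -2.4, -1.0]
gripper_width: 0.0856
grasp_force: 1.5
at [ 0.4513 -0.0075  0.0362] F [ 0.2 -2.4 -1. ] t 5.025
shift mm [42.3 -0.6 21.8]
rotvec [0.005 0.001 0.006]
```

View pics/s2.png

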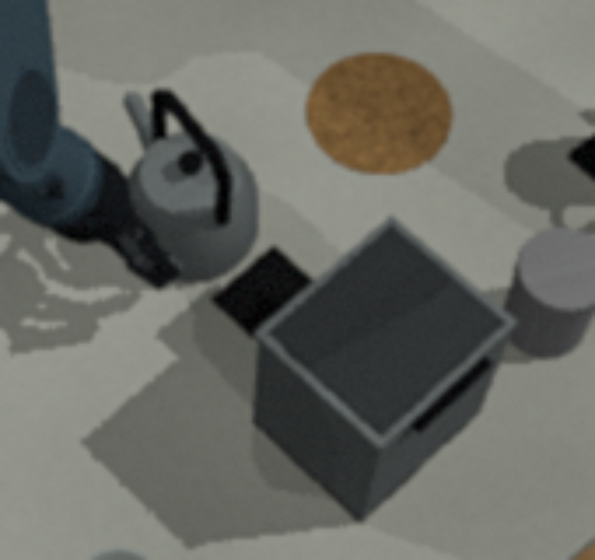

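```bash
python3 -m inch '[[5.4,0,2.6,0,0,0,1],[7.2,0,3.4,0,0,0,1],[7.2,0,3.4,0,0,0,1],[7.2,0,3.4,0,0,0,1],[7.2,0,3.4,0,0,0,1],[7.2,0,3.4,0,0,0,1],[7.2,0,3.4,0,0,0,1],[7.2,0,3.4,0,0,0,1]]'
cat > knob.py <<'E'
from h import *
from plant import arm
delta([.473,.205,.035],(.0185,.221),.45)
d=arm.snapshot('scene')
x0,y0=225,85
c=d['img'][y0:145,x0:330].max(2)
for s,q in blobs(c<38,12):print(s,(q+[x0,y0]).round(1),'knob',onz(d,q+[x0,y0],.105).round(4),'bar',onz(d,q+[x0,y0],.14).round(4))
E
python3 knob.py
```

```text
t: 6.08
tool_pos: [0.4559, 0.0549, 0.0366]
eef_rot: [0.716, 0.662, 0.166, -0.149]
wrist_force: [-0.5, -3.3, -2.6]
gripper_width: 0.0854
grasp_force: 1.9
at [0.4559 0.0549 0.0366] F [-0.5 -3.3 -2.6] t 6.075
shift mm [135.3   5.   67.2]
rotvec [ 0.004 -0.     0.006]
[35, 11, 23, 38, 177] [272.6 111.9] knob [0.4508 0.1209 0.105 ] bar [0.4684 0.1043 0.14  ]
[43, 29, 6, 6, 28] [270.5 116.2] knob [0.4586 0.1059 0.105 ] bar [0.476  0.0897 0.14  ]
[0, 31, 41, 29, 414] [246.2 131.2] knob [0.4531 0.0152 0.105 ] bar [0.4707 0.0016 0.14  ]
```

```bash
python3 -m inch '[[7.2,0,3.4,0,0,0,1],[7.2,0,3.4,0,0,0,1],[7.2,0,3.4,0,0,0,1],[7.2,0,3.4,0,0,0,1],[7.2,0,3.4,0,0,0,1],[7.2,0,3.4,0,0,0,1],[7.2,0,3.4,0,0,0,1],[7.2,0,3.4,0,0,0,1],[7.2,0,3.4,0,0,0,1],[7.2,0,3.4,0,0,0,1]]'
python3 -m inch '[[7.2,0,3.4,0,0,0,1],[7.2,0,3.4,0,0,0,1],[7.2,0,3.4,0,0,0,1],[7.2,0,3.4,0,0,0,1],[5.4,0,2.6,0,0,0,1]]'
python3 knob.py
```

```text
t: 7.38
tool_pos: [0.4623, 0.1341, 0.0374]
eef_rot: [0.716, 0.662, 0.166, -0.149]
wrist_force: [-0.6, -3.5, -3.5]
gripper_width: 0.0855
grasp_force: 1.8
t: 8.0
tool_pos: [0.4653, 0.1718, 0.0376]
eef_rot: [0.716, 0.662, 0.166, -0.149]
wrist_force: [-0.6, -3.2, -3.7]
gripper_width: 0.0857
grasp_force: 2.0
at [0.4653 0.1718 0.0376] F [-0.6 -3.2 -3.7] t 8.0
shift mm [29.2  5.  17.1]
rotvec [0.004 0.    0.006]
[0, 0, 45, 15, 142] [248.8  92.8] knob [0.3488 0.1105 0.105 ] bar [0.3695 0.0942 0.14  ]
[66, 0, 3, 7, 18] [292.2  88.3] knob [0.4224 0.2258 0.105 ] bar [0.4409 0.2061 0.14  ]
[75, 0, 15, 31, 117] [309.1  99.5] knob [0.4876 0.2376 0.105 ] bar [0.5041 0.2175 0.14  ]
[43, 11, 9, 7, 29] [272.2  99. ] knob [0.4136 0.1513 0.105 ] bar [0.4324 0.1337 0.14  ]
[74, 10, 6, 7, 29] [301.5  97.9] knob [0.4682 0.2237 0.105 ] bar [0.4853 0.204  0.14  ]
[25, 12, 50, 35, 501] [277.9 113. ] knob [0.4642 0.1307 0.105 ] bar [0.4814 0.1137 0.14  ]
```

```bash
python3 -m inch '[[7.2,0.5,3.4,0,0,0,1],[7.2,0.5,3.4,0,0,0,1],[7.2,0.5,3.4,0,0,0,1],[5.4,0,2.6,0,0,0,1],[3.6,0,1.7,0,0,0,1],[1.8,0,0.9,0,0,0,1],[0,0,0,0,0,0,1]]'
sed -i 's/y0=225,85/y0=225,70/' knob.py; python3 knob.py|grep -v '\[0,'
```

```text
t: 8.93
tool_pos: [0.4697, 0.2072, 0.0379]
eef_rot: [0.716, 0.662, 0.166, -0.149]
wrist_force: [0.3, -1.2, -1.9]
gripper_width: 0.0852
grasp_force: 1.2
at [0.4697 0.2072 0.0379] F [ 0.3 -1.2 -1.9] t 8.925
shift mm [-3.   3.5  1.8]
rotvec [ 0.004 -0.     0.005]
[75, 3, 25, 38, 178] [313.7  88.3] knob [0.4653 0.2776 0.105 ] bar [0.4825 0.2563 0.14  ]
[20, 4, 39, 20, 131] [266.2  85. ] knob [0.3606 0.1718 0.105 ] bar [0.3809 0.1536 0.14  ]
[13, 16, 8, 9, 25] [241.  91.] knob [0.3282 0.096  0.105 ] bar [0.3494 0.0801 0.14  ]
[55, 19, 8, 7, 25] [283.7  92.1] knob [0.4164 0.196  0.105 ] bar [0.435  0.1771 0.14  ]
[36, 21, 48, 36, 520] [287.3 107.3] knob [0.4665 0.1667 0.105 ] bar [0.4836 0.1487 0.14  ]
[83, 20, 7, 6, 31] [310.9  92.6] knob [0.472  0.2599 0.105 ] bar [0.489  0.2391 0.14  ]
```

```bash
python3 -m inch '[[-5,0,-2.4,0,0,0,1],[-9,0,-4.3,0,0,0,1],[-27,0,-13,0,0,0,1],[-27,0,-13,0,0,0,1],[-27,0,-13,0,0,0,1],[17,0,-36,0,0,0,1],[17,0,-36,0,0,0,1],[17,0,-36,0,0,0,-1],[17,0,-36,0,-0.15,0,-1],[0,0,0,0,-0.15,0,-1]]'
python3 -m inch '[[0,0,0,0,-0.15,0,-1],[0,0,0,0,0,0,-1]]'
python3 - <<'E'
from h import *
delta([.5685,.028,.12],(-.065,.998),0)
delta([.5685,.028,.12],(.065,.998),0)
E
python3 knob.py|tail -n +4
```

```text
t: 10.22
tool_pos: [0.4626, 0.0987, 0.2008]
eef_rot: [0.734, 0.675, 0.058, -0.044]
wrist_force: [-0.3, 0.9, -1.1]
gripper_width: 0.0319
grasp_force: 0.0
t: 10.48
tool_pos: [0.46, 0.1022, 0.1975]
eef_rot: [0.733, 0.68, 0.002, 0.002]
wrist_force: [-0.2, 0.9, -0.7]
gripper_width: 0.0001
grasp_force: 0.0
at [0.46   0.1022 0.1975] F [-0.2  0.9 -0.7] t 10.475
shift mm [-65.7 113.3  78.2]
rotvec [ 0.007  0.    -0.141]
at [0.46   0.1022 0.1975] F [-0.2  0.9 -0.7] t 10.475
shift mm [-65.7 113.3  78.2]
rotvec [ 0.007 -0.    -0.011]
[31, 0, 30, 34, 602] [272.   82.6] knob [0.365  0.1917 0.105 ] bar [0.3852 0.1729 0.14  ]
[75, 3, 25, 38, 182] [313.7  88.3] knob [0.4653 0.2776 0.105 ] bar [0.4826 0.2563 0.14  ]
[83, 20, 7, 6, 30] [310.8  92.6] knob [0.4717 0.2597 0.105 ] bar [0.4887 0.2389 0.14  ]
```

```bash
python3 -m inch '[[-16,28,0,0,0,0,-1],[-17,28,0,0,0,0,-1],[-16,28,19,0,0,0,-1],[-17,28,30,0,0,-0.1,-1],[0,0,29,0,0,0,-1],[0,0,24,0,0,0,-1],[0,0,0,0,0,0,-1]]'
python3 - <<'E'
from h import *
from plant import arm
delta([.5685,.028,.08])
d=arm.snapshot('side');cv2.imwrite('pics/s3.png',cv2.resize(d['img'][120:220,160:320],None,fx=4.5,fy=4.5))
E
```

```text
t: 11.4
tool_pos: [0.5651, 0.0241, 0.0932]
eef_rot: [0.701, 0.713, 0.001, -0.001]
wrist_force: [0.2, 0.0, 0.2]
gripper_width: -0.0002
grasp_force: 0.0
at [0.5651 0.0241 0.0932] F [0.2 0.  0.2] t 11.4
shift mm [ 3.8  3.5 13.2]
```

View pics/s3.png

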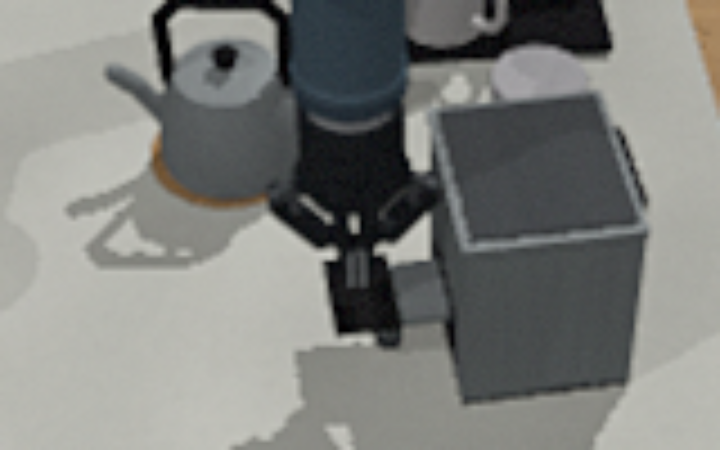

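Fingers are shut above the pad and the kettle sits on the round cork. The finger knuckles are close to the caddy front, so I'll turn the gripper a quarter turn, backed off, before pressing.

```bash
python3 -m inch '[[0,-20,-10,0,0,0,-1],[0,0,0,0,0,0.18,-1],[0,0,0,0,0,0.18,-1],[0,0,0,0,0,0.18,-1],[0,0,0,0,0,0.18,-1],[0,0,0,0,0,0.18,-1],[0,0,0,0,0,0.18,-1],[0,0,0,0,0,0.18,-1],[0,0,0,0,0,0.18,-1],[0,0,0,0,0,0.06,-1]]'
python3 - <<'E'
from h import *
delta([.5685,.028,.08],(.998,.065))
E
```

```text
t: 12.7
tool_pos: [0.5479, 0.0247, 0.1072]
eef_rot: [0.999, 0.043, 0.004, 0.0]
wrist_force: [0.5, -0.3, -0.8]
gripper_width: -0.0002
grasp_force: 0.0
at [0.5479 0.0247 0.1072] F [ 0.5 -0.3 -0.8] t 12.7
shift mm [20.5 -1.5 27.4]
rotvec [ 0.001 -0.009  0.021]
```

```bash
python3 -m inch '[[10,-1,8,0,0,0,-1],[10,-1,15,0,0,0,-1],[0,0,5,0,0,0,-1],[0,0,2.5,0,0,0,-1],[0,0,2.5,0,0,0,-1],[0,0,2.5,0,0,0,-1],[0,0,2.5,0,0,0,-1]]'
python3 -m inch '[[0,0,2.5,0,0,0,-1],[0,0,2.5,0,0,0,-1],[0,0,2.5,0,0,0,-1],[0,0,2.5,0,0,0,-1],[0,0,2,0,0,0,-1]]'
```

```text
t: 13.58
tool_pos: [0.5668, 0.0291, 0.0685]
eef_rot: [0.999, 0.045, 0.003, 0.0]
wrist_force: [-3.4, -0.0, 8.2]
gripper_width: -0.0002
grasp_force: 4.0
t: 14.2
tool_pos: [0.5669, 0.0291, 0.0567]
eef_rot: [0.999, 0.045, 0.003, 0.0]
wrist_force: [-3.9, 0.8, 8.4]
gripper_width: -0.0001
grasp_force: 4.2
```

```bash
python3 -m inch '[[0,0,1.5,0,0,0,-1],[0,0,1.5,0,0,0,-1],[0,0,1.5,0,0,0,-1]]' | grep -E 't:|pos|wrist'; python3 -m inch '[[0,0,1.2,0,0,0,-1],[0,0,1.2,0,0,0,-1]]'| grep -E 't:|pos|wrist'
```

```text
t: 14.58
tool_pos: [0.5673, 0.0291, 0.0524]
eef_rot: [0.999, 0.045, 0.004, 0.0]
wrist_force: [-1.7, 0.8, 8.0]
t: 14.82
tool_pos: [0.5676, 0.0291, 0.0501]
eef_rot: [0.999, 0.045, 0.004, 0.001]
wrist_force: [-2.6, 1.1, 7.2]
```

```bash
python3 -m inch '[[0,0,1,0,0,0,-1],[0,0,1,0,0,0,-1]]'| grep -E 't:|pos|wrist'
```

```text
t: 15.08
tool_pos: [0.5679, 0.0291, 0.0482]
eef_rot: [0.999, 0.045, 0.004, 0.001]
wrist_force: [-1.8, 0.7, 7.0]
```

```bash
for i in 1; do python3 -m inch '[[0,0,1,0,0,0,-1],[0,0,1,0,0,0,-1]]'| grep -E 'pos|wrist'; done; python3 -m inch '[[0,0,1,0,0,0,-1]]'| grep -E 'pos|wrist'
```

```text
tool_pos: [0.5682, 0.0291, 0.0463]
wrist_force: [-2.1, 0.9, 8.3]
tool_pos: [0.5684, 0.0291, 0.0453]
wrist_force: [-0.4, 1.4, 8.6]
```

```bash
python3 -m inch '[[0,0,1,0,0,0,-1]]'| grep -E 'pos|wrist'
```

```text
tool_pos: [0.5685, 0.0292, 0.0444]
wrist_force: [-1.2, 0.9, 7.7]
```

Down about 28 mm with no stop yet, so I'll continue 1 mm at a time.

```bash
python3 -m inch '[[0,0,1,0,0,0,-1]]'| grep -E 'pos|wrist';python3 -m inch '[[0,0,1,0,0,0,-1]]'| grep -E 'pos|wrist'
```

```text
tool_pos: [0.5687, 0.0292, 0.0437]
wrist_force: [-2.8, 0.8, 12.3]
tool_pos: [0.5688, 0.0292, 0.0433]
wrist_force: [-3.8, 1.8, 18.4]
```

```bash
python3 -m inch '[[0,0,1,0,0,0,-1]]'| grep -E 'pos|wrist'
```

```text
tool_pos: [0.5689, 0.0292, 0.043]
wrist_force: [-6.0, 0.5, 24.4]
```

```bash
python3 -m inch '[[0,0,0.5,0,0,0,-1]]'| grep -E 'pos|wrist'
```

```text
tool_pos: [0.5689, 0.0292, 0.0429]
wrist_force: [-6.3, 1.6, 24.6]
```

On the stop at about 24 N. I'll ease slightly, hold, then let it rise slowly.

```bash
python3 -m inch '[[0,0,-0.4,0,0,0,-1],[0,0,0,0,0,0,-1],[0,0,0,0,0,0,-1],[0,0,0,0,0,0,-1],[0,0,0,0,0,0,-1],[0,0,0,0,0,0,-1]]'| grep -E 'pos|wrist'
python3 -m inch '[[0,0,-2,0,0,0,-1],[0,0,-3,0,0,0,-1],[0,0,-4,0,0,0,-1],[0,0,-4,0,0,0,-1],[0,0,-4,0,0,0,-1],[0,0,-4,0,0,0,-1],[0,0,-4,0,0,0,-1],[0,0,-4,0,0,0,-1],[0,0,-4,0,0,0,-1],[0,0,-4,0,0,0,-1]]'| grep -E 'pos|wrist'
python3 -m inch '[[-10,0,-10,0,0,0,-1],[-30,0,-10,0,0,0,-1],[-40,0,0,0,0,0,-1],[-40,0,0,0,0,0,-1],[-30,0,-20,0,0,0,-1],[0,0,-40,0,0,0,-1],[0,0,0,0,0,0,-1],[0,0,0,0,0,0,-1]]'
python3 - <<'E'
from h import *
from plant import arm
d=arm.snapshot('side');e=arm.snapshot('scene')
f=lambda i:cv2.resize(i,None,fx=2.4,fy=2.4)
cv2.imwrite('pics/s4.png',np.hstack([f(d['img'][90:330,160:325]),f(e['img'][60:300,210:375])]))
E
python3 knob.py
```

```text
tool_pos: [0.5688, 0.0292, 0.043]
wrist_force: [-4.6, 1.2, 20.2]
tool_pos: [0.5672, 0.029, 0.0768]
wrist_force: [-0.4, -2.0, 0.5]
t: 19.08
tool_pos: [0.4168, 0.0156, 0.1558]
eef_rot: [0.999, 0.045, 0.003, 0.001]
wrist_force: [-0.4, 0.2, -1.0]
gripper_width: -0.0001
grasp_force: 0.0
at [0.4164 0.0157 0.155 ] F [0.1 0.6 0. ] t 19.175
shift mm [  72.9 -183.5  120.2]
rotvec [ 0.317  0.371 -1.371]
[0, 0, 14, 10, 75] [231.3  74.2] knob [0.2571 0.1138 0.105 ] bar [0.2804 0.0974 0.14  ]
[75, 3, 25, 38, 179] [313.7  88.3] knob [0.4654 0.2778 0.105 ] bar [0.4826 0.2565 0.14  ]
[0, 10, 30, 38, 691] [236.8  96.8] knob [0.3369 0.0722 0.105 ] bar [0.3579 0.0569 0.14  ]
[83, 20, 7, 6, 30] [311.   92.6] knob [0.4722 0.2601 0.105 ] bar [0.4892 0.2393 0.14  ]
```

View pics/s4.png

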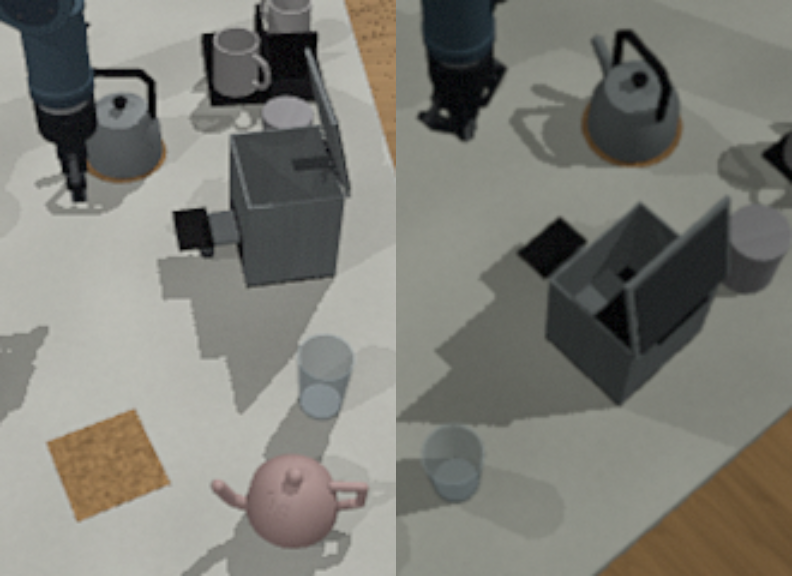

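The lid stands open, the pedal is back up, the kettle is centred on the round cork with an even rim showing, and the robot is clear of everything.

```bash
python3 -c "
from plant import arm
print(arm.job_done())"
```

```text
the job is handed in; nothing more can be done
None
```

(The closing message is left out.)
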